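# Pen poised over the jam jar's lid

### The job

Get the small emptied jam jar ready to be marked: stand it upright in the middle of the cork trivet and let go of it. Then draw the chrome press-button pen out of the bamboo holder, slant it about 45 degrees as for writing, point down, and finish while still holding it there, at rest, with its point about 3 cm above the middle of the jar's lid and touching nothing but the gripper. Leave everything else on the counter, and the other sticks in the holder, where they are.

Things in the scene. Friction and masses are not known exactly. Their poses are not given: they have to be found in the camera images.
- jar: The small jam jar, clear glass, closed with an aluminium screw lid, no label; empty, about 0.15 kg, loose. 75 mm tall with its lid; straight wall 56 mm in diameter up to 45 mm, then a neck of 46 mm, lid 50 mm wide over the top 16 mm. Stands upright on the counter. Origin: centre of its underside, z up along its axis.
- jar_lid (a point): Centre of the top face of the small jar's lid, 75 mm above the jar's underside; its z points up along the jar.
- trivet: Round cork trivet, 96 mm diameter, 25 mm thick, flat top; it grips the counter and does not move. Origin: centre of its underside, so its top is 25 mm above the origin.
- holder: Bamboo pen holder, a block 60 mm (its x) by 140 mm (its y) by 60 mm high, fixed. Three round upward holes, 13.5 mm wide and 45 mm deep, in a row at y = -45, 0 and +45 mm, with one stick standing in each; which stick is where varies. Origin: centre of its underside, z up.
- pen: Chrome pen, point down in a hole of the holder, 0.025 kg, loose. 135 mm long: cone point (0 to 10 mm), round barrel 11 mm wide (10 to 120 mm), thin press button 6.4 mm wide at the top (123 to 135 mm); slim clip on its +y side at 81 to 118 mm, no hindrance to a grip. Origin: the point; z runs up the barrel to the button. In the hole its point is 15 mm above the counter; it leans at most 4 degrees.
- pen_tip (a point): The pen's writing point (same place as the pen's origin).
- pencil: Bystander: thick wooden pencil, 11 mm, 105 mm long, sharpened end up, loose in another hole of the holder. Origin: centre of its lower end.
- marker: Bystander: marker with white barrel and black cap (15 mm wide) up, 100 mm long, loose in another hole of the holder. Origin: centre of its lower end.
- big_jar: Bystander: the larger closed glass jar with an aluminium lid and a paper label, 72 mm diameter, 120 mm tall, loose. Origin: centre of its underside. It and the small jar may change places.
- pencil_case: Bystander: blue plastic pencil case with snap lid, 77 by 202 by 35 mm high, loose. Origin: centre of its underside.
- mug: Bystander: white mug, 80 mm wide, 90 mm tall, loose. Origin: centre of its underside.
- can: Bystander: food can, 74 mm diameter, 105 mm tall, loose. Origin: centre of its underside.
- dish: Bystander: small sauce dish, 64 mm wide, 30 mm tall, loose. Origin: centre of its underside.
Not all that is in view belongs to the job. What is shaped like the jar but red or yellow is not meant.

How it is judged:
By the outcome, as a careful person would: the job done as asked, in the order asked, and still so for the second after the job is handed in, while the arm keeps its last pose, push and grip.
It also fails if it takes over 58 s, if anything falls off the work surface, if the arm or the gripper's body presses on something with over 40 N, if the wrist force passes 120 N, or if a joint passes its speed limit or range.

### The arm

A 6-joint arm with a two-finger parallel gripper is mounted at the origin on the work surface. World frame = base frame: x ahead of the robot, y to its left, z up, the work surface at z = 0. Lengths are in mm, angles in rad, forces in N, time in s.
With the tool pointing down it reaches from about 350 to 975 mm from the base axis. Payload 7.1 kg.
Tool frame: the origin (TCP) lies at the very end of the fingers, on their centre line; the grasp point (between the pads) lies 19 mm behind it; z points along the fingers, y is the line along which they close (so a half turn about z gives the same grasp; the last joint's range is limited). The gripper opens to 88 mm and grips with 3 to 60 N. Pads are 20 mm wide; open, the fingers measure 115 mm over their backs; the gripper's body (75 mm by 178 mm) begins 61 mm behind the grasp point.
Start: joints at [-1.217, 0.423, 1.63, -0, 1.089, -0.019], TCP at [227.657, -582.046, 222.675] pointing down, gripper open.
Joint ranges: [-3, 3], [-0.9, 2.11], [0.09, 2.58], [-1.31, 4.45], [0.11, 2.69], [-2.54, 2.54]. Speed limits (rad/s): [2.39, 2.39, 3.01, 3.14, 3.14, 3.14].

### API

Orientations are given as a rotation vector (axis times angle).
In Python, from workcell import ctrl gives the robot as it stands. The module is installed in compiled form; this text tells all that it offers.
- The arm moves only by the shell command python3 -m inch 'ROWS'. ROWS is JSON, a list of rows, each a list of 7 numbers: the shift along the tool's x, y, z scaled (see below), then the turn, a rotation vector about the tool's x, y, z scaled (see below), then the closure, from -1 (fully open) to 1 (shut). In form: [[tx, ty, tz, wx, wy, wz, hand], ...]. A call has 1 to 10 rows; each row is the pose to reach, as a shift and turn from the pose commanded when the call began, along the tool's axes at that moment; what a row does not reach only later rows make up. The controller multiplies each number of a shift by 0.15 m and each number of a turn by pi/4 rad. A row lasts 1/8 s, in which the tool goes at most 62.5 mm and 10.7 degrees, less where a joint would pass 70% of its speed; a pose out of reach is approached as far as the arm can. A call with a number of a shift or a turn outside -1 to 1 is refused whole. A call with a gripper value outside its range is refused whole. The fingers move at their own pace and stop on an object; the grip force is fixed at half the most. Time passes only in rows, so rows that repeat a pose let the fingers close. It gives the time, the measured TCP pose, the force, the opening and the grip force at its end, in the units of the state.
- ctrl.get_obs(): the state, without advancing time (a new reading comes with each control period).
- ctrl.get_image(name): name is "side" or "top"; returns the picture (420x560x3 uint8, red, green, blue); there is no depth.
- ctrl.camera_params(name): a dict with "vfov" (degrees; the focal length in pixels is half the picture's height over the tangent of half this angle, whatever the lens; pixels are square), "cx", "cy" (the principal point, pixels), "eye" and "attitude" of the camera in the world. Camera axes: x right, y up, looking along -z (the intrinsics and any distortion apply to the point x, -y, -z); pixel columns grow to the right and rows downward; lengths in mm; the calibration is good to about 2 mm. A picture is of the moment at which its call begins. camera_params takes no time and is no camera call.
- ctrl.close_job(): hands the job in; it is judged then, once.
The state is a dict: "t": time; "qpos": joint angles; "qvel": joint speeds; "joint_torque": joint torques, N m; "ee_pos": TCP position; "orientation": TCP orientation; "ft_force": force on the tool from outside, world axes, zero at the start; "moment": the same for the moment, N m; "width": finger opening in mm; "grasp_force": force on a finger pad.
Only numpy, scipy, OpenCV 4.12 (cv2) and the standard library are available. Lean on these libraries where they do the work, as an engineer would, in place of code of your own. Each camera call takes 0.05 s, during which the arm holds its last target. There are 200 camera calls.

## Working session

There is one attempt and no reset: what is moved stays moved. The work goes in short steps, Python scripts to look and compute and a shell command to move; the robot and the scene stay as the last step left them, time stands still between calls to the robot, and variables do not carry over. Pictures are saved under pics/ and viewed, at most 10 in all, crops included, and the job is handed in when it is done.

```bash
mkdir -p pics; python3 - <<'E'
from workcell import ctrl
import cv2,numpy as np
for n in("side","top"):
    cv2.imwrite(f"pics/{n}0.png",ctrl.get_image(n)[:,:,::-1]); print(n,ctrl.camera_params(n))
o=ctrl.get_obs();print(o['t'],o['ee_pos'],o['orientation'],o['width'])
E
```

```text
side {'vfov': 51.523127023378294, 'cx': 271.0962575063869, 'cy': 205.91358694947533, 'eye': array([344.62880172, 924.87011183, 649.89627345]), 'attitude': array([ 0.17410857, -1.38633613, -2.56501207])}
top {'vfov': 45.040251412293685, 'cx': 285.51778192946006, 'cy': 205.03576689242948, 'eye': array([ 265.32258839,   21.68760102, 1565.53254481]), 'attitude': array([ 0.15560387, -0.16641785, -1.57939613])}
0.1 [ 227.46070892 -581.56894501  221.97564815] [-3.08576916e+00 -5.81895444e-01  3.89577094e-04] 87.50646849476344
```

View pics/side0.png

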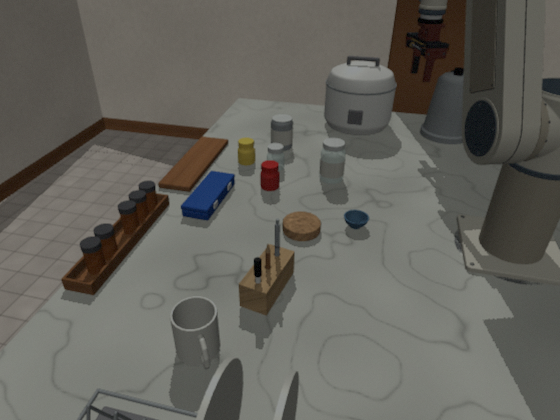

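View pics/top0.png

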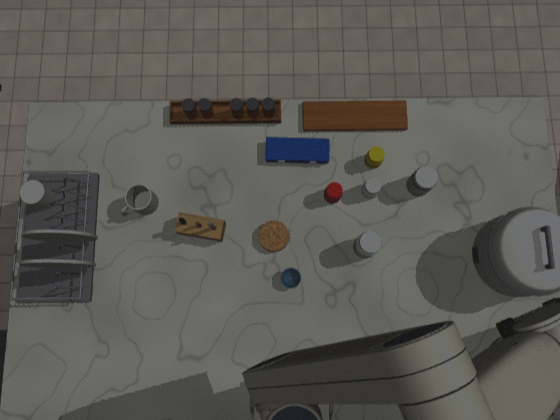

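Candidates for the jar (top view): silver-lidded small one at (371,188), larger lidded ones at (425,180) and (368,244), red (333,192), yellow (375,157). The smallest silver one fits; next I'll confirm it in an enlarged crop with the holder.

```bash
cat > h.py <<'E'
import cv2,numpy as np
from scipy.spatial.transform import Rotation as R
from workcell import ctrl
def cam(n):
    p=ctrl.camera_params(n); return p['eye'],R.from_rotvec(p['attitude']).as_matrix(),210/np.tan(np.radians(p['vfov']/2)),p['cx'],p['cy']
def ray(n,u,v):
    e,A,f,cx,cy=cam(n); d=A@np.array([(u-cx)/f,-(v-cy)/f,-1]); return e,d
def plane(n,u,v,z):
    e,d=ray(n,u,v); return e+d*(z-e[2])/d[2]
def proj(n,P):
    e,A,f,cx,cy=cam(n); c=A.T@(np.array(P)-e); return np.array([cx-f*c[0]/c[2],cy+f*c[1]/c[2]])
def tri(a,b):
    e1,d1=ray("top",*a);e2,d2=ray("side",*b)
    s=np.linalg.lstsq(np.c_[d1,-d2],e2-e1,rcond=None)[0]
    p,q=e1+s[0]*d1,e2+s[1]*d2; return (p+q)/2,np.linalg.norm(p-q)
E
python3 - <<'E'
from h import *
t=cv2.imread("pics/top0.png");s=cv2.imread("pics/side0.png")
def c(i,x,y,w,h): return cv2.resize(i[y:y+h,x:x+w],(400,300),interpolation=cv2.INTER_CUBIC)
cv2.imwrite("pics/c1.png",np.vstack([np.hstack([c(t,320,145,120,90),c(t,170,200,80,60)]),np.hstack([c(s,220,100,160,120),c(s,220,215,120,90)])]))
for n,u,v,z in[("top",371,187,75),("side",276,149,75),("top",273,236,25),("side",301,223,25),("top",425,177,120),("top",368,243,120),("top",333,191,75),("side",282,120,110),("side",333,145,120)]: print(n,u,v,plane(n,u,v,z).round())
hsv=cv2.cvtColor(t,cv2.COLOR_BGR2HSV); m=cv2.inRange(hsv,(5,80,60),(20,255,255))
k,l,st,ce=cv2.connectedComponentsWithStats(m)
for i in range(1,k):
    if st[i,4]>100: print(st[i],ce[i].round(1))
E
```

```text
top 371 187 [ 627. -251.   75.]
side 276 149 [ 626. -232.   75.]
top 273 236 [489.  48.  25.]
side 301 223 [490.  57.  25.]
top 425 177 [ 644. -404.  120.]
top 368 243 [ 451. -226.  120.]
top 333 191 [ 616. -135.   75.]
side 282 120 [ 641. -375.  110.]
side 333 145 [ 454. -207.  120.]
[ 303  101  105   29 2897] [354.8 114.7]
[212 106  19   9 115] [220.3 108.8]
[175 213  49  27 826] [199.5 225.9]
[258 221  31  30 742] [273.2 235.6]
```

View pics/c1.png

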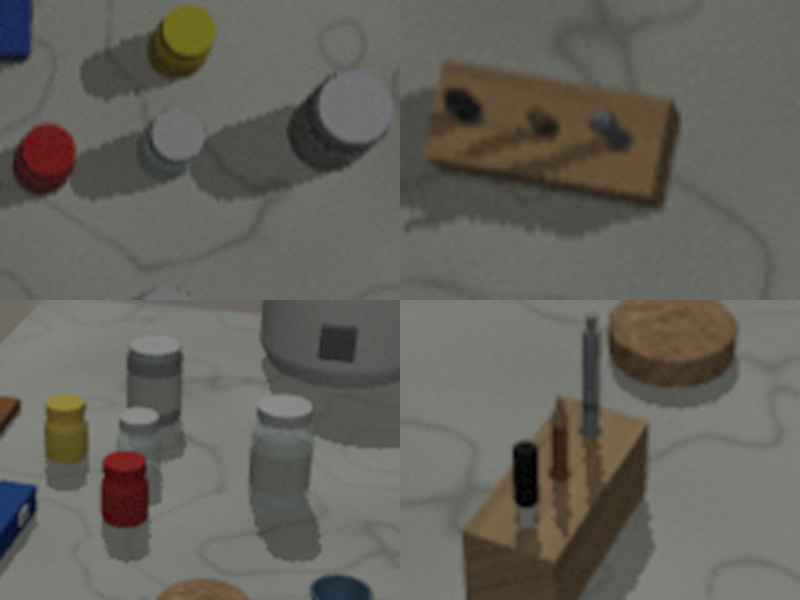

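```bash
python3 - <<'E'
from h import *
for n,a,b in[("jar",(373.1,185.5),(275.6,146.4)),("red",(334.4,191.5),(270,164)),("yel",(376.4,154.6),(246.4,141.6)),("far",(426.5,177),(282,118)),("big",(368,242),(334,142))]:
    p,g=tri(a,b); print(n,p.round(1),g.round(1), plane("top",*a,75).round(),plane("side",*b,75).round())
# pen from crops
b=(220+591*.3,215+18*.3); a=(170+600*.2-80,200+117*.2)
print("button",a,b,[x.round(1) if hasattr(x,'round') else x for x in tri(a,b)])
print("pen base",plane("side",220+591*.3,215+135*.3,60).round(1), plane("top",170+.2*(625-400),200+.2*140,60).round(1))
for u,v in[(443-400,62),(676-400,100),(662-400,204),(427-400,158)]: print(plane("top",170+.2*u,200+.2*v,60).round(1))
t=cv2.imread("pics/top0.png").astype(int).sum(2)
g=np.abs(np.diff(t[85:115].astype(float),axis=0))
for u in range(40,170,30): print(u,85+g[:,u-4:u+5].mean(1).argmax(),end=' ')
for u in range(420,545,30): print(u,85+g[:,u-4:u+5].mean(1).argmax(),end=' ')
print(proj("top",(227.5,-581.6,222)),proj("side",(227.5,-581.6,222)))
E
```

```text
jar [ 632.8 -258.3   70.7] 0.7 [ 631. -257.   75.] [ 631. -250.   75.]
red [ 617.7 -139.5   71.8] 5.1 [ 614. -139.   75.] [ 619. -134.   75.]
yel [ 731.3 -273.8   68.5] 0.7 [ 729. -273.   75.] [ 727. -260.   75.]
far [ 649.4 -413.9  100.8] 0.8 [ 656. -422.   75.] [ 664. -477.   75.]
big [ 453.3 -225.8  120.8] 0.0 [ 459. -234.   75.] [ 463. -325.   75.]
button (210.0, 223.4) (397.29999999999995, 220.4) [array([389.3, 232.2, 217.3]), np.float64(216.8)]
pen base [262.8 170.9  60. ] [510.2 221.9  60. ]
[559.6 332.5  60. ]
[534.2 191.5  60. ]
[471.2 199.3  60. ]
[501.  340.4  60. ]
40 101 70 101 100 100 130 100 160 100 420 97 450 97 480 96 510 96 540 96 [515.69481478 321.4768828 ] [419.20714519  76.53156015]
```

The crop shows the clear small jar with a silver lid at top (373,185) / side (276,146), with triangulated lid height of about 71 mm. That is the wanted jar. Red and yellow are decoys, the labelled big jar is at top (368,242), and the can is at (426,177). The pen is the grey stick at the right end of the holder, top (213,226).

```bash
cat >> h.py <<'E'
def go(P,rv=None):
    o=ctrl.get_obs(); T=R.from_rotvec(o['orientation']); d=T.inv().apply(np.array(P)-o['ee_pos'])/150
    print("t",o['t'],"shift",d.round(3),"y-az",np.degrees(np.arctan2(*T.as_matrix()[[1,0],1])).round(1),"z",T.as_matrix()[:,2].round(3),"q",o['qpos'].round(2))
E
python3 -m inch '[[0.32,-0.81,0,0,0,0,-1],[0.32,-0.81,0,0,0,0,-1],[0.32,-0.81,0,0,0,0,-1],[0.32,-0.81,0,0,0,0,-1]]'
python3 - <<'E'
from h import *
go((632,-257,160))
b=(220+191*.3,215+18*.3)
print("button",tri((210,223.4),b), "base",plane("side",b[0],255.5,60).round(1))
print("dish",plane("top",291,277,30))
E
```

```text
t: 0.6
ee_pos: [228.4, -451.9, 223.1]
orientation: [3.086, 0.583, 0.0]
ft_force: [-0.7, -0.5, 0.2]
width: 87.8
grasp_force: 0.0
t 0.6 shift [ 2.979 -0.229  0.42 ] y-az -68.6 z [ 0.    -0.001 -1.   ] q [-1.13  0.25  1.89 -0.    1.    0.07]
button (array([510.3580638 , 225.14418133, 143.95617991]), np.float64(0.656812992333847)) base [507.9 233.8  60. ]
dish [362.67968194  -4.47880055  30.        ]
```

```bash

python3 -m inch '[[1,-0.1,0,0,0,0,-1],[1,-0.1,0,0,0,0,-1],[1,-0.1,0,0,0,0,-1],[1,-0.1,0,0,0,0,-1]]' >/dev/null
python3 -m inch '[[1,-0.1,0.3,0,0,0,-1],[1,-0.1,0.3,0,0,0,-1],[1,-0.1,0.3,0,0,0,-1],[1,-0.1,0.3,0,0,0,-1]]'
python3 - <<'E'
from h import *
go((632,-257,160))
E
```

```text
t: 1.6
ee_pos: [497.4, -314.6, 176.6]
orientation: [-3.086, -0.584, 0.001]
ft_force: [-0.7, -1.0, -0.9]
width: 87.7
grasp_force: 0.0
t 1.6 shift [ 0.976 -0.029  0.11 ] y-az -68.6 z [-0.001  0.    -1.   ] q [-0.58  0.43  1.75 -0.    0.97  0.61]
```

```bash

python3 -m inch '[[0.976,-0.03,0.1,0,0,-0.52,-1],[0.976,-0.03,0.1,0,0,-0.52,-1],[0.976,-0.03,0.1,0,0,-0.52,-1],[0.976,-0.03,0.1,0,0,-0.52,-1],[0.976,-0.03,0.1,0,0,-0.52,-1]]'
python3 - <<'E'
from h import *
cs=[]
s=cv2.imread("pics/side0.png")
for n in("top","side"):
    i=ctrl.get_image(n)[:,:,::-1].copy();cv2.imwrite(f"pics/{n}1.png",i)
    u,v=proj(n,(632,-257,75)).astype(int);u=max(u,70)
    cs.append(cv2.resize(i[max(v-70,0):max(v-70,0)+120,u-60:u+60],(400,400),interpolation=cv2.INTER_CUBIC))
cv2.imwrite("pics/c2.png",np.hstack(cs)); go((632,-257,10))
print(proj("side",ctrl.get_obs()['ee_pos']),proj("top",ctrl.get_obs()['ee_pos']))
E
```

```text
t: 2.22
ee_pos: [629.4, -258.1, 162.8]
orientation: [-2.906, -1.192, 0.002]
ft_force: [0.2, -0.4, -0.8]
width: 88.1
grasp_force: 0.0
t 2.325 shift [0.016 0.006 1.02 ] y-az -45.4 z [-0.001 -0.    -1.   ] q [-0.41  0.57  1.54 -0.    1.04  0.39]
[276.90610095 118.082944  ] [378.67283062 178.66313253]
```

View pics/c2.png

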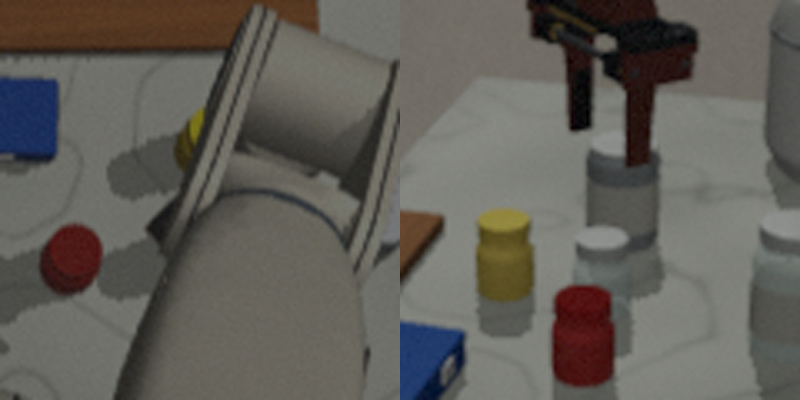

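The side view shows the fingertips at (580,127) and (637,165), straddling the line above the small jar's lid at (602,236). Descending and gripping.

```bash

python3 -m inch '[[0.015,0.005,0.3,0,0,0,-1],[0.015,0.005,0.6,0,0,0,-1],[0.015,0.005,0.8,0,0,0,-1],[0.015,0.005,1,0,0,0,-1],[0.015,0.005,1,0,0,0,-1]]'
python3 -m inch '[[0,0,0,0,0,0,1],[0,0,0,0,0,0,1],[0,0,0,0,0,0,1],[0,0,0,0,0,0,1],[0,0,0,0,0,0,1],[0,0,0,0,0,0,1]]'
```

```text
t: 2.95
ee_pos: [630.8, -255.6, 10.7]
orientation: [-2.903, -1.193, 0.005]
ft_force: [0.6, 0.6, 0.3]
width: 87.8
grasp_force: 0.0
t: 3.7
ee_pos: [634.1, -255.9, 13.7]
orientation: [2.904, 1.196, 0.002]
ft_force: [-1.0, -0.4, 6.2]
width: 55.6
grasp_force: 30.0
```

```bash

python3 -m inch '[[0,0,-0.2,0,0,0,1],[0,0,-0.5,0,0,0,1],[0,0,-0.9,0,0,0,1],[0,0,-1,0,0,0,1],[0,0,-1,0,0,0,1],[0,0,-1,0,0,0,1]]'
python3 - <<'E'
from h import *
go((490.5,47.5,160))
E
```

```text
t: 4.45
ee_pos: [632.0, -255.0, 160.2]
orientation: [-2.902, -1.195, 0.004]
ft_force: [-0.1, 0.7, -1.8]
width: 55.4
grasp_force: 30.0
t 4.45 shift [ 0.75  -2.096  0.008] y-az -45.2 z [-0.004  0.002 -1.   ] q [-0.4   0.57  1.53 -0.    1.04  0.39]
```

```bash

python3 -m inch '[[0.11,-0.3,0,0,0,0,1],[0.23,-0.65,0,0,0,0,1],[0.36,-1,0,0,0,0,1],[0.36,-1,0,0,0,0,1],[0.36,-1,0,0,0,0,1]]' >/dev/null
python3 -m inch '[[0.11,-0.3,0,0,0,0,1],[0.23,-0.65,0,0,0,0,1],[0.36,-1,0,0,0,0,1],[0.36,-1,0,0,0,0,1],[0.36,-1,0,0,0,0,1]]'
python3 - <<'E'
from h import *
go((490.5,47.5,60))
cs=[]
for n in("side",):
    i=ctrl.get_image(n)[:,:,::-1].copy();cv2.imwrite(f"pics/{n}2.png",i)
    cs.append(cv2.resize(i[100:260,220:380],(600,600),interpolation=cv2.INTER_CUBIC))
cv2.imwrite("pics/c3.png",cs[0])
E
```

```text
t: 5.7
ee_pos: [499.9, 32.7, 162.5]
orientation: [2.905, 1.196, 0.001]
ft_force: [-0.7, -0.4, -1.8]
width: 56.0
grasp_force: 30.0
t 5.7 shift [ 0.025 -0.115  0.683] y-az -45.3 z [ 0.001 -0.    -1.   ] q [ 0.04  0.33  1.95 -0.    0.87  0.83]
```

View pics/c3.png

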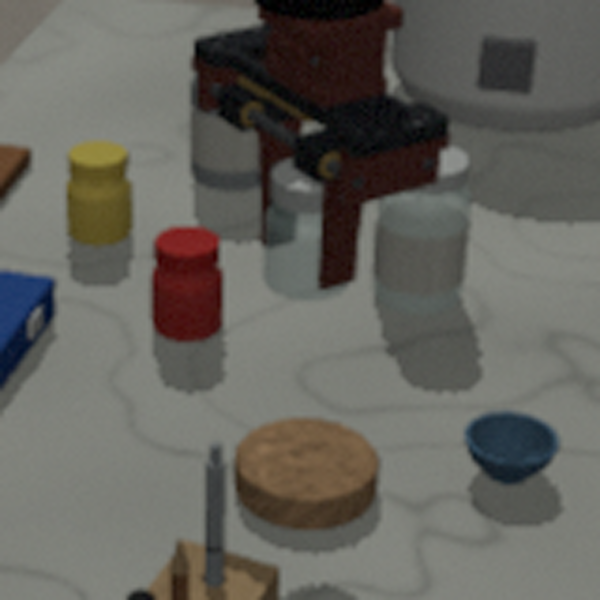

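```bash
python3 - <<'E'
from h import *
c=lambda u,v:(220+u*160/600,100+v*160/600)
print("trivet",plane("side",*c(307,455),25).round(1))
e=np.array([499.9,32.7,162.5])
for dz in(-11,64): 
    u,v=proj("side",e+[0,0,dz]); print(dz,(u-220)*3.75,(v-100)*3.75)
s=cv2.imread("pics/side2.png");m=cv2.inRange(cv2.cvtColor(s,cv2.COLOR_BGR2HSV),(5,90,80),(20,255,255))
k,l,st,ce=cv2.connectedComponentsWithStats(m)
for i in range(1,k):
    if st[i,4]>150: print(st[i],ce[i].round(1))
for z in(0,25): print([(proj("side",(490.5+48*np.cos(a),47.5+48*np.sin(a),z))).round(1).tolist() for a in np.linspace(0,2*np.pi,5)[:4]])
E
```

```text
trivet [489.6  49.3  25. ]
-11 303.86011427415133 273.90845367706106
64 308.59278961795144 165.07126556171076
[ 159  136   69   51 1480] [193.  162.1]
[283 212  37  22 635] [301.1 222.5]
[256 245  38  49 778] [272.3 267.9]
[239 266  17  24 199] [248.9 280. ]
[[282.7, 226.2], [297.5, 240.3], [320.2, 231.8], [304.8, 218.4]]
[[282.9, 218.1], [297.8, 232.0], [320.8, 223.7], [305.2, 210.5]]
```

```bash

python3 -m inch '[[0.025,-0.118,0.2,0,0,0,1],[0.025,-0.118,0.5,0,0,0,1],[0.025,-0.118,0.7,0,0,0,1],[0.025,-0.118,0.8,0,0,0,1],[0.025,-0.118,0.8,0,0,0,1],[0.025,-0.118,0.8,0,0,0,1]]'
python3 - <<'E'
from h import *
go((490,48.5,36.5))
go((490,48.5,36.5))
E
python3 -m inch '[[0,0,0.01,0,0,0,1],[0,0,0.02,0,0,0,1],[0,0,0.02,0,0,0,1]]'
```

```text
t: 6.5
ee_pos: [490.1, 48.3, 43.5]
orientation: [2.905, 1.195, 0.003]
ft_force: [0.4, -0.2, -0.5]
width: 55.1
grasp_force: 30.0
t 6.5 shift [ 0.    -0.001  0.047] y-az -45.3 z [ 0.002  0.    -1.   ] q [ 0.07  0.53  2.02 -0.    0.59  0.86]
t 6.5 shift [ 0.    -0.001  0.047] y-az -45.3 z [ 0.002  0.    -1.   ] q [ 0.07  0.53  2.02 -0.    0.59  0.86]
t: 6.88
ee_pos: [489.2, 48.7, 39.9]
orientation: [2.905, 1.196, 0.001]
ft_force: [-0.1, 0.1, -1.5]
width: 55.2
grasp_force: 30.0
```

```bash

python3 -m inch '[[0,0,0.006,0,0,0,1],[0,0,0.012,0,0,0,1],[0,0,0.012,0,0,0,1]]'
python3 -m inch '[[0,0,0.004,0,0,0,1],[0,0,0.008,0,0,0,1],[0,0,0.008,0,0,0,1]]'
```

```text
t: 7.25
ee_pos: [489.1, 48.7, 38.6]
orientation: [2.905, 1.196, 0.0]
ft_force: [-3.0, 0.9, 11.6]
width: 55.5
grasp_force: 30.0
t: 7.62
ee_pos: [489.2, 48.7, 38.6]
orientation: [2.905, 1.196, 0.001]
ft_force: [-6.3, -0.7, 26.6]
width: 55.2
grasp_force: 30.0
```

Contact is felt. I'll ease back by the last step, let go and rise.

```bash

python3 -m inch '[[0,0,-0.01,0,0,0,1],[0,0,-0.01,0,0,0,1]]'
python3 -m inch '[[0,0,0,0,0,0,-1],[0,0,0,0,0,0,-1],[0,0,0,0,0,0,-1],[0,0,0,0,0,0,-1],[0,0,0,0,0,0,-1],[0,0,0,0,0,0,-1]]'
python3 -m inch '[[0,0,-0.2,0,0,0,-1],[0,0,-0.5,0,0,0,-1],[0,0,-0.9,0,0,0,-1],[0,0,-1,0,0,0,-1],[0,0,-1,0,0,0,-1],[0,0,-1,0,0,0,-1]]'
python3 -m inch '[[0,0,-0.3,0,0,-0.76,-1],[0,0,-0.3,0,0,-0.76,-1],[0,0,-0.3,0,0,-0.76,-1],[0,0,-0.3,0,0,-0.76,-1],[0,0,-0.3,0,0,-0.76,-1]]'
python3 - <<'E'
from h import *
go((509,222,225))
cs=[]
for n,z in(("side",(220,130)),("top",(0,0))):
    i=ctrl.get_image(n)[:,:,::-1].copy();cv2.imwrite(f"pics/{n}3.png",i)
s=cv2.imread("pics/side3.png");t=cv2.imread("pics/top0.png")
cv2.imwrite("pics/c4.png",np.hstack([cv2.resize(s[170:320,240:340],(400,600),interpolation=cv2.INTER_CUBIC),cv2.resize(t[205:250,190:220],(400,600),interpolation=cv2.INTER_CUBIC)]))
E
```

```text
t: 7.88
ee_pos: [489.3, 48.7, 38.7]
orientation: [2.905, 1.196, 0.001]
ft_force: [-2.2, 0.2, 9.6]
width: 55.5
grasp_force: 30.0
t: 8.62
ee_pos: [489.0, 48.6, 38.1]
orientation: [-2.905, -1.196, 0.0]
ft_force: [-0.0, -0.7, -0.2]
width: 87.8
grasp_force: 0.0
t: 9.38
ee_pos: [487.9, 48.5, 186.6]
orientation: [-2.904, -1.196, 0.004]
ft_force: [-0.2, 0.4, -0.3]
width: 87.7
grasp_force: 0.0
t: 10.0
ee_pos: [488.5, 48.6, 232.0]
orientation: [-2.427, -1.993, 0.003]
ft_force: [0.0, -0.7, -0.2]
width: 87.7
grasp_force: 0.0
t 10.0 shift [ 1.161 -0.091  0.046] y-az -11.2 z [-0.002 -0.    -1.   ] q [0.07 0.21 1.91 0.   1.02 0.27]
```

View pics/c4.png

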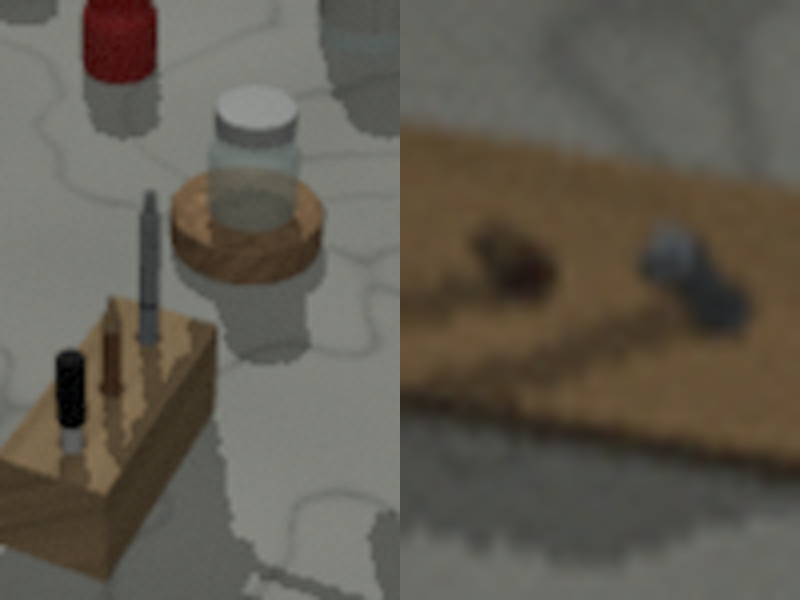

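The jar stands upright and roughly centred on the trivet, lid at side (304,197). The pen's button is at side (277.5,218) / top (210,223) and its hole at side (277,256).

```bash
python3 - <<'E'
from h import *
print("lid",plane("side",304.2,197,100).round(1))
print("btn",tri((210.1,223.4),(277.5,218.5)),"@150",plane("top",210.1,223.4,150).round(1),plane("side",277.5,218.5,150).round(1))
print("hole",plane("top",214.2,228.2,60).round(1),plane("side",277.2,255.5,60).round(1))
E
```

```text
lid [486.   54.3 100. ]
btn (array([509.91545868, 224.30679437, 148.06660876]), np.float64(1.1898118343559174)) @150 [509. 224. 150.] [509.9 226.9 150. ]
hole [509.7 224.3  60. ] [508.1 233.9  60. ]
```

```bash

python3 -m inch '[[0.3,-0.03,0,0,0,0,-1],[0.7,-0.06,0,0,0,0,-1],[0.95,-0.087,0,0,0,0,-1],[0.95,-0.087,0,0,0,0,-1],[0.95,-0.087,0,0,0,0,-1]]' > /dev/null
python3 -m inch '[[0.225,0,0.2,0,0,0,-1],[0.225,0,0.3,0,0,0,-1],[0.225,0,0.3,0,0,0,-1],[0.225,0,0.3,0,0,0,-1]]'
python3 - <<'E'
from h import *
go((510,224,90))
i=ctrl.get_image("side")[:,:,::-1].copy();cv2.imwrite("pics/side4.png",i)
i=cv2.resize(i[130:280,220:340],(480,600),interpolation=cv2.INTER_CUBIC);cv2.imwrite("pics/c5.png",i)
E
```

```text
t: 11.22
ee_pos: [510.2, 223.1, 188.8]
orientation: [2.426, 1.996, 0.0]
ft_force: [0.2, -0.3, -0.2]
width: 87.7
grasp_force: 0.0
t 11.225 shift [ 0.006 -0.003  0.658] y-az -11.1 z [ 0. -0. -1.] q [ 0.39  0.37  1.81 -0.    0.97  0.58]
```

View pics/c5.png

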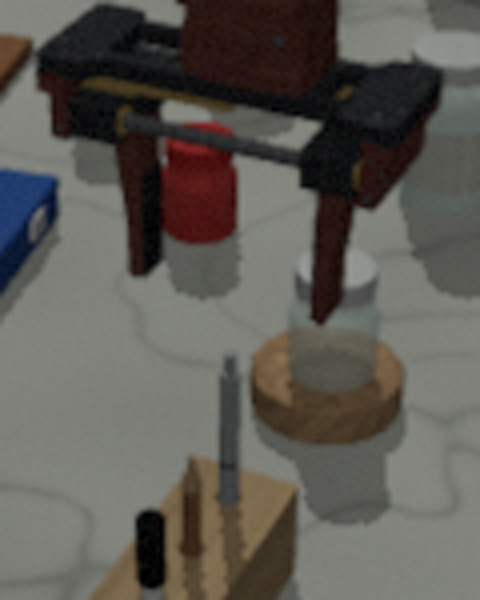

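Fingertips at (147,272) and (322,318) straddle the pen at (230,360). Descending and closing.

```bash

python3 -m inch '[[0.01,0,0.2,0,0,0,-1],[0.01,0,0.4,0,0,0,-1],[0.01,0,0.6,0,0,0,-1],[0.01,0,0.66,0,0,0,-1],[0.01,0,0.66,0,0,0,-1]]'
python3 -m inch '[[0,0,0,0,0,0,1],[0,0,0,0,0,0,1],[0,0,0,0,0,0,1],[0,0,0,0,0,0,1],[0,0,0,0,0,0,1],[0,0,0,0,0,0,1],[0,0,0,0,0,0,1],[0,0,0,0,0,0,1],[0,0,0,0,0,0,1]]'
```

```text
t: 11.9
ee_pos: [510.5, 225.4, 89.6]
orientation: [2.425, 1.997, 0.0]
ft_force: [0.6, 0.8, 1.2]
width: 87.7
grasp_force: 0.0
t: 13.02
ee_pos: [510.5, 225.7, 89.2]
orientation: [2.425, 1.997, 0.001]
ft_force: [0.9, 0.4, -0.9]
width: 10.0
grasp_force: 30.0
```

```bash

python3 -m inch '[[0,0,-0.1,0,0,0,1],[0,0,-0.25,0,0,0,1],[0,0,-0.45,0,0,0,1],[0,0,-0.65,0,0,0,1],[0,0,-0.85,0,0,0,1],[0,0,-1,0,0,0,1],[0,0,-1,0,0,0,1],[0,0,-1,0,0,0,1]]'
python3 - <<'E'
from h import *
i=ctrl.get_image("side")[:,:,::-1].copy();cv2.imwrite("pics/side5.png",i)
i=cv2.resize(i[100:300,200:360],(480,600),interpolation=cv2.INTER_CUBIC);cv2.imwrite("pics/c6.png",i)
go((490,48.5,230))
E
```

```text
t: 14.02
ee_pos: [509.6, 225.3, 238.7]
orientation: [-2.425, -1.997, 0.002]
ft_force: [0.4, -0.0, 0.6]
width: 10.3
grasp_force: 30.0
t 14.075 shift [-1.181  0.098  0.056] y-az -11.0 z [-0.002 -0.001 -1.   ] q [ 0.39  0.31  1.77 -0.    1.07  0.59]
```

View pics/c6.png

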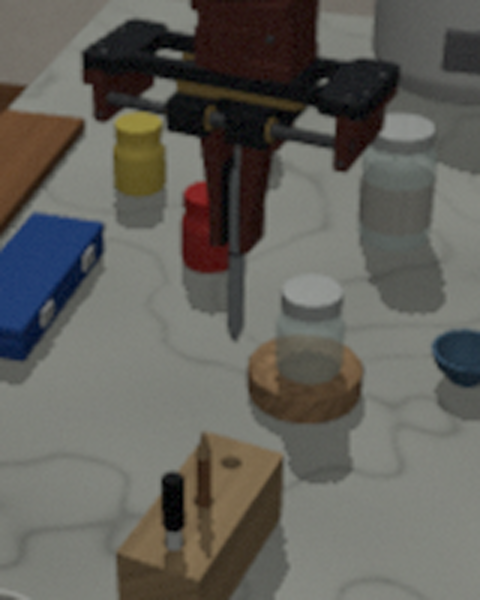

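The pen is out, tip at side (279,213); pencil and marker are still in place. Now slant it 45° and move toward the jar.

```bash

python3 -m inch '[[-0.1,0.1,-0.1,0.2,0,0,1],[-0.3,0.2,-0.2,0.4,0,0,1],[-0.5,0.3,-0.2,0.6,0,0,1],[-0.7,0.3,-0.2,0.8,0,0,1],[-0.7,0.3,-0.2,1,0,0,1],[-0.7,0.3,-0.2,1,0,0,1],[-0.7,0.3,-0.2,1,0,0,1],[-0.7,0.3,-0.2,1,0,0,1]]'
python3 - <<'E'
from h import *
o=ctrl.get_obs(); print(o['ee_pos'],R.from_rotvec(o['orientation']).as_matrix()[:,2])
z=R.from_rotvec(o['orientation']).as_matrix()[:,2]
go(np.array([489,49,155])-75*z)
print("pred old tip",proj("side",(509.6,225.3,164)))
E
```

```text
t: 15.08
ee_pos: [534.0, 114.6, 270.2]
orientation: [-1.898, -1.566, 0.645]
ft_force: [0.4, 0.3, 0.4]
width: 10.5
grasp_force: 30.0
[534.03601    114.55348373 270.19775169] [-0.69207431  0.13450661 -0.70918342]
t 15.075 shift [-0.486  0.391  0.194] y-az -11.0 z [-0.692  0.135 -0.709] q [0.08 0.65 1.34 0.2  1.9  0.26]
pred old tip [277.89471119 212.30807345]
```

Prediction of the tip matches (278,212). Moving to 55 mm above the lid, then looking.

```bash

python3 -m inch '[[-0.16,0.13,0.06,0,0,0,1],[-0.32,0.26,0.13,0,0,0,1],[-0.486,0.39,0.194,0,0,0,1],[-0.486,0.39,0.194,0,0,0,1],[-0.486,0.39,0.194,0,0,0,1]]'
python3 - <<'E'
from h import *
i=ctrl.get_image("side")[:,:,::-1].copy();cv2.imwrite("pics/side6.png",i);t=ctrl.get_image("top")[:,:,::-1].copy();cv2.imwrite("pics/top6.png",t)
a=cv2.resize(i[150:250,260:360],(400,400),interpolation=cv2.INTER_CUBIC)
b=cv2.resize(t[185:285,225:325],(400,400),interpolation=cv2.INTER_CUBIC);cv2.imwrite("pics/c7.png",np.hstack([a,b]))
o=ctrl.get_obs();z=R.from_rotvec(o['orientation']).as_matrix()[:,2];p=o['ee_pos']+75*z
print(p,"side pred tip",(proj("side",p)-[260,150])*4,"top",(proj("top",p)-[225,185])*4+[400,0])
for P in((489,49,100),(489,49,25)): print(P,(proj("side",P)-[260,150])*4,(proj("top",P)-[225,185])*4+[400,0])
E
```

```text
t: 15.7
ee_pos: [540.9, 38.1, 207.1]
orientation: [-1.897, -1.561, 0.647]
ft_force: [0.7, -0.3, -0.6]
width: 10.6
grasp_force: 30.0
[489.09986798  48.93471722 154.57479743] side pred tip [177.2164756 102.8842814] top [587.86522436 176.85444457]
(489, 49, 100) [173.50089026 182.75663035] [589.33551775 188.68403434]
(489, 49, 25) [168.53923718 285.225633  ] [591.30633728 203.43478051]
```

View pics/c7.png

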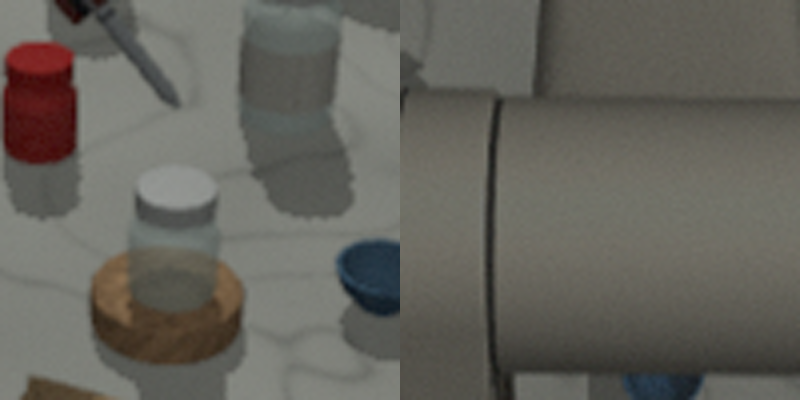

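The tip at (179,107) sits over the lid centre (176,188) as predicted, with the same calibration offset on both. Lowering 25 mm.

```bash

python3 -m inch '[[0,0.04,0.04,0,0,0,1],[0,0.08,0.08,0,0,0,1],[0,0.116,0.116,0,0,0,1],[0,0.116,0.116,0,0,0,1],[0,0.116,0.116,0,0,0,1],[0,0.116,0.116,0,0,0,1],[0,0.116,0.116,0,0,0,1],[0,0.116,0.116,0,0,0,1]]'
python3 - <<'E'
from h import *
o=ctrl.get_obs();z=R.from_rotvec(o['orientation']).as_matrix()[:,2];p=o['ee_pos']+75*z
i=ctrl.get_image("side")[:,:,::-1].copy();cv2.imwrite("pics/side7.png",i)
cv2.imwrite("pics/c8.png",cv2.resize(i[100:300,220:370],(450,600),interpolation=cv2.INTER_CUBIC))
print(p,z,np.abs(o['qvel']).max(),(proj("side",p)-[220,100])*3,(proj("side",(489,49,100))-[220,100])*3)
E
```

```text
t: 16.8
ee_pos: [540.8, 38.4, 182.8]
orientation: [-1.897, -1.563, 0.647]
ft_force: [-0.2, 0.7, -1.0]
width: 10.0
grasp_force: 30.0
[488.81123726  48.53259267 129.72627594] [-0.69382353  0.13544311 -0.70729348] 0.0035761041908193383 [252.03113326 254.63946452] [250.1256677  287.06747276]
```

View pics/c8.png

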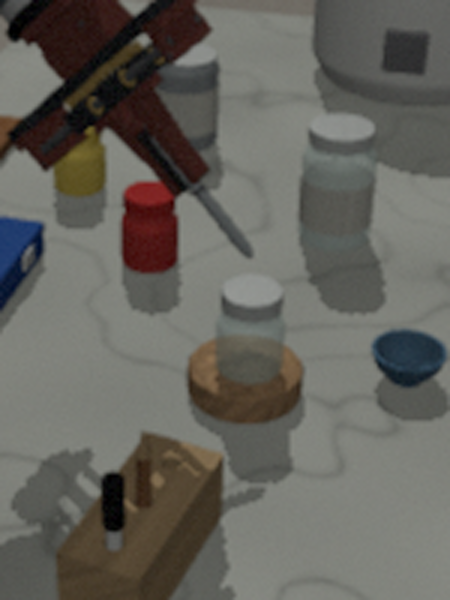

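The tip at (251,256) is above the lid centre (252,291), about 3 cm up. The pen is slanted 45° and at rest, and everything else is in place.

```bash
python3 -c "
from workcell import ctrl
print(ctrl.close_job())"
```

```text
the job is handed in; nothing more can be done
None
```

The job is handed in: the jar stands upright and released in the middle of the trivet, and the gripper holds the pen still at 45°, its point about 3 cm above the middle of the lid by my measurements.

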